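# Check the household spring scale at 300 grams

## Robot

A 6-joint arm with a two-finger parallel gripper is mounted at the origin on the work surface. World frame = base frame: x ahead of the robot, y to its left, z up, the work surface at z = 0. Lengths are in mm, angles in degrees, forces in N, time in s.
With the tool pointing down it reaches from about 350 to 975 mm from the base axis. Payload 4.9 kg.
Tool frame: the origin (TCP) lies on the centre line of the jaws, within the pads' length; the fingertips stand 19 mm ahead of it and the grasp point (between the pads) is the TCP (tcp_to_tips is the distance from the TCP to the fingertips, in mm); z points along the fingers, y is the line along which they close (so a half turn about z gives the same grasp; the last joint's range is limited). The gripper opens to 85 mm and grips with 20 to 120 N. Pads are 22 mm wide; open, the fingers measure 114 mm over their backs; the gripper's body (76 mm by 85 mm) begins 54 mm behind the grasp point. The pads swing forward as they close: fully open they stand 13 mm farther back than shut.
Start: joints at [67.093, 3.019, 92.412, -0, 84.569, -6.818], TCP at [173.193, 600.505, 250.304] pointing down, gripper open.
Joint ranges: [-172.51, 172.51], [-57.92, 126.97], [3.15, 148.05], [-58.71, 238.71], [5.1, 150.11], [-179.66, 179.66]. Speed limits (degrees/s): [147.25, 147.25, 180, 180, 180, 180].

## Interface

Orientations are given as [roll, pitch, yaw] about the fixed x, y, z axes, in that order (R = Rz(yaw) Ry(pitch) Rx(roll)).
In Python, from plant import * gives the robot as it stands. The module is installed in compiled form; this text tells all that it offers.
- The arm moves only by the tool send_rows, never from a script. Its argument "deltas" is a list of rows, each an object of numbers: "ax", "ay", "az": the turn, a rotation vector about the tool's x, y, z normalised to -1 to 1, where 1 is 2 rad; "x", "y", "z": the shift along the tool's x, y, z normalised to -1 to 1, where 1 is 0.3 m; "hand": the opening, from 0 (shut) to 1 (fully open). In form: [{"ax": .., "ay": .., "az": .., "x": .., "y": .., "z": .., "hand": ..}, ...]. A call has 1 to 12 rows; each row is the pose to reach, as a shift and turn from the pose commanded when the call began, along the tool's axes at that moment; what a row does not reach only later rows make up. A row lasts 1/8 s, in which the tool goes at most 62.5 mm and 10.7 degrees, less where a joint would pass 70% of its speed; a pose out of reach is approached as far as the arm can. A call with a number of a shift or a turn outside -1 to 1 is refused whole. A call with a gripper value outside its range is refused whole. The fingers move at their own pace and stop on an object; "newtons" is the grip in N (left out, the last holds). Time passes only in rows, so rows that repeat a pose let the fingers close. It gives the time, the measured TCP pose, the force, the opening and the grip force at its end, in the units of the state.
- read_state(): the state, without advancing time (a new reading comes with each control period).
- snapshot(name): name is "scene" or "top"; returns the picture (480x640x3 uint8, blue, green, red); there is no depth.
- calibration(name): a dict with "mtx" (3x3 intrinsics, pixels), "extrinsics" (4x4, takes a point from camera to world coordinates). Camera axes: x right, y down, z forward; pixel columns grow to the right and rows downward; lengths in mm; the calibration is good to about 2 mm. A picture is of the moment at which its call begins. calibration takes no time and is no camera call.
- finish_job(): hands the job in; it is judged then, once.
Trained networks look in the newest picture that a camera, given by its name, has taken for a name from the list of things; names that differ only in an ending like _2 or _b are one class to them, and where a whole thing is asked for, a point or a joint stands for the part that bears it (a point fixed in the world has none). Each returns a list of dicts, best first, with "p" (0 to 1); they miss things now and then, are a little off and sometimes report something else, mostly with a low value. They report only what shows in the picture. A call takes as long as a camera call. They do not tell look-alikes from the thing itself.
- look_for(camera, name): "uv" ([column, row] in pixels, amid what is visible of it).
- trace(camera, name): "mask" (480x640 bool, what is visible of it) and "uv" ([column, row] in pixels, amid what is visible of it).
- mark_of(camera, name): "uv" ([column, row] in pixels: a listed point, or the origin of a listed thing).
The state is a dict: "time": time; "q": joint angles; "qd": joint speeds; "joint_torque": joint torques, N m; "ee_pos": TCP position; "eef_rot": TCP orientation; "contact_force": force on the tool from outside, world axes, zero at the start; "wrist_torque": the same for the moment, N m; "opening": opening from 0.0 (shut) to 1.0 (fully open); "grip_force": force on a finger pad.
Only numpy, scipy, OpenCV 4.12 (cv2) and the standard library are available. Lean on these libraries where they do the work, as an engineer would, in place of code of your own. Each camera call takes 0.05 s, during which the arm holds its last target. There are 200 camera calls.

## Task

Check the little blue spring scale by loading its pan to 300 g, one weight at a time: first stand the large brass weight (200 g) on the pan and let go, then add the small brass weight (100 g). Set both down upright and gently, without dropping them, and leave the silvery steel weight where it stands on the bamboo tray.

Things in the scene. Friction and masses are not known exactly. Their poses are not given: they have to be found in the camera images.
- pan_centre (a point): Centre of the floor of the blue spring scale's square steel pan (inside 134 x 134 mm, rim 6 mm high), moving with it; x, y along its sides, z up. The scale is fixed, 140 mm square. Empty, the floor is 90 mm above the table; the level pan sinks 4.9 mm per 100 g on a damped spring (5 mm per N, 28 mm at most): 14.7 mm at 300 g, when the dial's red needle stands upright at the green mark.
- weight_large: 200 g brass weight: upright cylinder, diameter 35 mm, 23 mm tall, with a knob on top (16 mm across, 10 mm high). Origin at the centre of its underside, z up. Stands in the robot-side row of the bamboo tray (fixed flat board 258 x 318 x 18 mm), at least 40 mm clear of other weights; a 27 mm tall pill organizer and an 85 mm tall glass tumbler are in the far row.
- weight_small: 100 g brass check weight: an upright cylinder 27 mm in diameter and 19 mm tall with a knob on top (12 mm across, 9 mm high; 28 mm tall in all). Origin at the centre of its underside, z up. Stands in the same row on the tray.
- weight_steel: 50 g silvery steel weight, not to be used: 24 mm in diameter, 14 mm tall with a knob on top (11 mm across, 8 mm high; 22 mm tall in all). Origin at the centre of its underside, z up. Stands in the same row on the tray.
There are look-alikes about, which are no part of the job. What is shaped like the weight_large but red is not meant.

How it is judged:
By the outcome, as a careful person would: the job done as asked, in the order asked, and still so for the second after the job is handed in, with the robot touching nothing.
It also fails if it takes over 64 s, if anything falls off the work surface, if the arm or the gripper's body presses on something with over 40 N, if the wrist force passes 120 N, or if a joint passes its speed limit or range.

## Working session

There is one attempt and no reset: what is moved stays moved. The work goes in short steps, Python scripts to look and compute and a tool call to move; the robot and the scene stay as the last step left them, time stands still between calls to the robot, and variables do not carry over. Pictures are saved under pics/ and viewed, at most 10 in all, crops included, and the job is handed in when it is done.

Besides the shell and the picture viewer there is one more tool, called as name(argument=value, ...), one argument or row to a line, values as JSON. send_rows: Moves the arm, as the interface text tells. Scaled input: -1 to 1 covers 0.3 m each way for a shift and 2 rad each way for a turn. Its arguments: {"type":"object","properties":{"deltas":{"type":"array","items":{"type":"object","properties":{"ax":{"type":"number"},"ay":{"type":"number"},"az":{"type":"number"},"x":{"type":"number"},"y":{"type":"number"},"z":{"type":"number"},"hand":{"type":"number"}}}},"newtons":{"type":"number"}},"required":["deltas"]}

```bash
mkdir -p pics; cat > h.py <<'E'
from plant import *
import numpy as np, cv2
def ray(cam,uv):
    c=calibration(cam);K=np.array(c["mtx"]);T=np.array(c["extrinsics"])
    d=T[:3,:3]@np.linalg.inv(K)@np.array([uv[0],uv[1],1.]);return T[:3,3],d
def at(cam,uv,z):
    o,d=ray(cam,uv);return (o+d*(z-o[2])/d[2]).round(1)
E
python3 - <<'E'
from h import *
for c in("scene","top"):
    cv2.imwrite(f"pics/{c}0.png",snapshot(c))
    print(c,np.array(calibration(c)["extrinsics"]).round(2).tolist())
    for n,z in(("weight_large",18),("weight_small",18),("weight_steel",18),("pan_centre",90)):
        for r in mark_of(c,n)[:4]: print(c,n,round(r["p"],2),np.round(r["uv"],1),at(c,r["uv"],z))
s=read_state();print(s["time"],s["ee_pos"],s["eef_rot"],s["opening"])
E
```

```text
scene [[0.73, 0.54, -0.42, 971.83], [0.68, -0.58, 0.44, -533.55], [-0.01, -0.61, -0.8, 1004.37], [0.0, 0.0, 0.0, 1.0]]
scene weight_large 0.81 [174.3 353.6] [ 438.  -393.8   18. ]
scene weight_large 0.71 [212.4 301.5] [ 402.3 -267.4   18. ]
scene weight_large 0.55 [238.2 338.9] [ 505.7 -288.    18. ]
scene weight_small 0.47 [306.6 270.8] [492.7 -79.7  18. ]
scene weight_steel 0.54 [283.1 305.3] [ 516.5 -174.    18. ]
scene pan_centre 0.71 [419.  197.7] [575.3 194.9  90. ]
top [[-0.03, -0.99, 0.12, 398.85], [-1.0, 0.03, 0.03, -52.5], [-0.03, -0.12, -0.99, 944.77], [0.0, 0.0, 0.0, 1.0]]
top weight_large 0.84 [468.  236.2] [ 501.1 -287.3   18. ]
top weight_large 0.67 [460.7 298.5] [ 388.9 -267.4   18. ]
top weight_small 0.54 [355.7 242.9] [495.4 -82.6  18. ]
top weight_steel 0.54 [403.4 231.7] [ 513.2 -170.5   18. ]
top pan_centre 0.69 [196.1 200.5] [570.2 192.   90. ]
0.5 [173.19579276 600.49022543 250.31943432] [-1.79998936e+02  2.23611050e-03  1.63911781e+02] 1.0017364087268381
```

View pics/scene0.png

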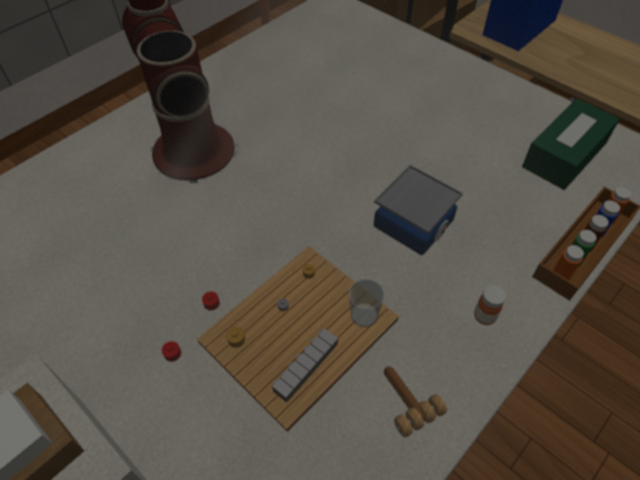

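View pics/top0.png

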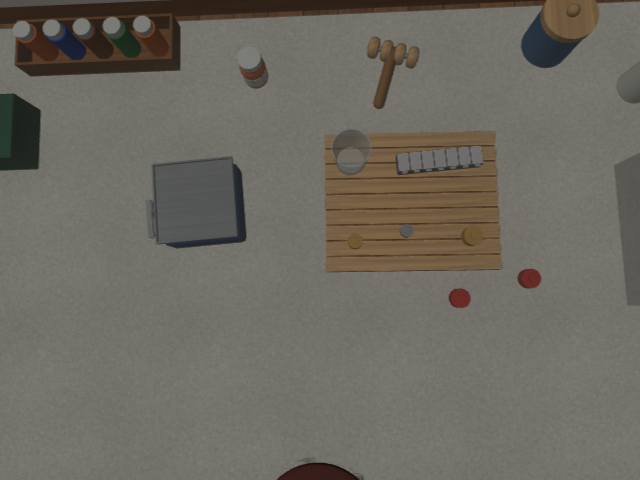

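The scene view shows the brass large weight at (236,338), steel at (283,304), brass small at (308,271) and the scale at (420,200). In the top view these are at (473,236), (406,231), (355,241) and (195,200). The two red discs are decoys.

```bash
cat >> h.py <<'E'
def proj(cam,P):
    c=calibration(cam);T=np.linalg.inv(np.array(c["extrinsics"]))
    q=(T[:3,:3]@P.T+T[:3,3:]).T@np.array(c["mtx"]).T
    return q[:,:2]/q[:,2:]
def hull_c(cam,xy,z,r,h,rk,ht):
    a=np.linspace(0,2*np.pi,40);f=lambda r,z:np.c_[r*np.cos(a),r*np.sin(a),0*a+z]
    m=np.zeros((1920,2560),np.uint8)
    for rr,z0,z1 in((r,0,h),(rk,h,ht)):
        p=np.r_[f(rr,z+z0),f(rr,z+z1)]+[xy[0],xy[1],0]
        cv2.fillConvexPoly(m,cv2.convexHull((proj(cam,p)*4+1.5).round().astype(np.int32)),1)
    return np.argwhere(m).mean(0)[::-1]/4-.375
def fit(cam,uv,z,dims,near):
    xy=np.array(near[:2],float)
    for _ in range(4):
        c=hull_c(cam,xy,z,*dims); xy+=at(cam,uv,z+10)[:2]-at(cam,c,z+10)[:2]
    return xy
D={"weight_large":(17.5,23,8,33),"weight_small":(13.5,19,6,28),"weight_steel":(12,14,5.5,22)}
E
python3 - <<'E'
from h import *
G={"weight_large":(503,-288),"weight_small":(494,-81),"weight_steel":(515,-172)}
for c in("scene","top"):
    snapshot(c)
    for n in D:
        for r in trace(c,n):
            cen=np.argwhere(r["mask"]).mean(0)[::-1]
            if np.hypot(*(at(c,cen,28)[:2]-G[n]))<25: print(c,n,round(r["p"],2),r["mask"].sum(),fit(c,cen,18,D[n],G[n]).round(1))
    for r in trace(c,"pan_centre")[:1]:
        b=cv2.minAreaRect(np.argwhere(r["mask"])[:,::-1].astype(np.float32)); print(c,"scale",b)
# pan rim from top view
im=snapshot("top");
E
```

```text
scene weight_large 0.54 299 [ 505.9 -292. ]
scene weight_small 0.72 147 [501.2 -82.9]
scene weight_steel 0.55 109 [ 519.6 -176.9]
scene scale ((418.5735168457031, 197.5441131591797), (72.2009048461914, 53.85055160522461), 30.963754653930664)
top weight_large 0.85 368 [ 500.9 -291.4]
top weight_small 0.49 169 [498.  -81.6]
top weight_steel 0.55 139 [ 514.9 -175.8]
top scale ((194.44923400878906, 199.78933715820312), (82.57533264160156, 84.14276123046875), 85.91438293457031)
```

send_rows(
  deltas=[
    {"az": 0.09},
    {"az": 0.18},
    {"az": 0.28, "x": 0, "y": -0.2},
    {"az": 0.37, "x": -0.1, "y": -0.4},
    {"az": 0.46, "x": -0.25, "y": -0.6},
    {"az": 0.55, "x": -0.4, "y": -0.8},
    {"az": 0.645, "x": -0.5, "y": -0.95},
    {"az": 0.645, "x": -0.6, "y": -1.0},
    {"az": 0.645, "x": -0.6, "y": -1.0},
  ],
)

```text
validation failed for argument at $.de...
```

send_rows(
  deltas=[
    {"ax": 0, "ay": 0, "az": 0.09, "x": -0.15, "y": -0.05, "z": 0, "hand": 1},
    {"ax": 0, "ay": 0, "az": 0.18, "x": -0.3, "y": -0.15, "z": 0, "hand": 1},
    {"ax": 0, "ay": 0, "az": 0.27, "x": -0.5, "y": -0.25, "z": 0, "hand": 1},
    {"ax": 0, "ay": 0, "az": 0.36, "x": -0.65, "y": -0.35, "z": 0, "hand": 1},
    {"ax": 0, "ay": 0, "az": 0.45, "x": -0.8, "y": -0.5, "z": 0, "hand": 0.8},
    {"ax": 0, "ay": 0, "az": 0.54, "x": -0.95, "y": -0.65, "z": 0, "hand": 0.8},
    {"ax": 0, "ay": 0, "az": 0.645, "x": -0.95, "y": -0.65, "z": 0, "hand": 0.8},
    {"ax": 0, "ay": 0, "az": 0.645, "x": -0.95, "y": -0.65, "z": 0, "hand": 0.8},
    {"ax": 0, "ay": 0, "az": 0.645, "x": -0.95, "y": -0.65, "z": 0, "hand": 0.8},
  ],
)

```text
time: 2.17
ee_pos: [392.7, 334.6, 250.3]
eef_rot: [-180.0, -0.0, 90.2]
contact_force: [-0.2, 0.6, 0.7]
opening: 0.799
grip_force: 0.0
```

send_rows(
  deltas=[
    {"x": -0.2, "y": 0.07, "hand": 0.8},
    {"x": -0.4, "y": 0.14, "hand": 0.8},
    {"x": -0.6, "y": 0.22, "hand": 0.8},
    {"x": -0.8, "y": 0.3, "hand": 0.8},
    {"x": -1.0, "y": 0.37, "hand": 0.8},
  ],
)

```text
validation failed for argument at $.de...
```

send_rows(
  deltas=[
    {"x": -0.2, "hand": 0.8},
    {"x": -0.4, "hand": 0.8},
    {"x": -0.6, "hand": 0.8},
    {"x": -0.8, "hand": 0.8},
    {"x": -1.0, "hand": 0.8},
    {"x": -1.0, "hand": 0.8},
    {"x": -1.0, "hand": 0.8},
  ],
)

```text
validation failed for argument at $.de...
```

send_rows(
  deltas=[
    {"ax": 0, "ay": 0, "az": 0, "x": -0.2, "y": 0.07, "z": 0, "hand": 0.8},
    {"ax": 0, "ay": 0, "az": 0, "x": -0.4, "y": 0.14, "z": 0, "hand": 0.8},
    {"ax": 0, "ay": 0, "az": 0, "x": -0.6, "y": 0.22, "z": 0, "hand": 0.8},
    {"ax": 0, "ay": 0, "az": 0, "x": -0.8, "y": 0.3, "z": 0, "hand": 0.8},
    {"ax": 0, "ay": 0, "az": 0, "x": -1.0, "y": 0.37, "z": 0, "hand": 0.8},
  ],
)

```text
time: 2.8
ee_pos: [502.1, 40.3, 250.6]
eef_rot: [179.9, -0.0, 90.2]
contact_force: [0.9, 0.2, 1.2]
opening: 0.799
grip_force: 0.0
```

send_rows(
  deltas=[
    {"ax": 0, "ay": 0, "az": 0, "x": -0.2, "y": 0, "z": 0, "hand": 0.8},
    {"ax": 0, "ay": 0, "az": 0, "x": -0.4, "y": 0, "z": 0, "hand": 0.8},
    {"ax": 0, "ay": 0, "az": 0, "x": -0.6, "y": 0, "z": 0, "hand": 0.8},
    {"ax": 0, "ay": 0, "az": 0, "x": -0.8, "y": 0, "z": 0, "hand": 0.8},
    {"ax": 0, "ay": 0, "az": 0, "x": -1.0, "y": 0, "z": 0, "hand": 0.8},
    {"ax": 0, "ay": 0, "az": 0, "x": -1.0, "y": 0, "z": 0, "hand": 0.8},
    {"ax": 0, "ay": 0, "az": 0, "x": -1.0, "y": 0, "z": 0, "hand": 0.8},
  ],
)

```text
time: 3.68
ee_pos: [501.9, -258.0, 250.0]
eef_rot: [-180.0, -0.0, 90.1]
contact_force: [-0.1, 0.3, -0.0]
opening: 0.799
grip_force: 0.0
```

send_rows(
  deltas=[
    {"ax": 0, "ay": 0, "az": 0, "x": -0.112, "y": 0.003, "z": 0.1, "hand": 0.75},
    {"ax": 0, "ay": 0, "az": 0, "x": -0.112, "y": 0.003, "z": 0.25, "hand": 0.75},
    {"ax": 0, "ay": 0, "az": 0, "x": -0.112, "y": 0.003, "z": 0.4, "hand": 0.75},
    {"ax": 0, "ay": 0, "az": 0, "x": -0.112, "y": 0.003, "z": 0.53, "hand": 0.75},
    {"ax": 0, "ay": 0, "az": 0, "x": -0.112, "y": 0.003, "z": 0.6, "hand": 0.75},
    {"ax": 0, "ay": 0, "az": 0, "x": -0.112, "y": 0.003, "z": 0.65, "hand": 0.75},
    {"ax": 0, "ay": 0, "az": 0, "x": -0.112, "y": 0.003, "z": 0.68, "hand": 0.75},
    {"ax": 0, "ay": 0, "az": 0, "x": -0.112, "y": 0.003, "z": 0.693, "hand": 0.75},
    {"ax": 0, "ay": 0, "az": 0, "x": -0.112, "y": 0.003, "z": 0.693, "hand": 0.75},
    {"ax": 0, "ay": 0, "az": 0, "x": -0.112, "y": 0.003, "z": 0.693, "hand": 0.75},
  ],
)

```text
time: 4.92
ee_pos: [502.9, -292.9, 43.3]
eef_rot: [179.9, 0.1, 90.0]
contact_force: [-0.1, 0.6, 0.4]
opening: 0.745
grip_force: 0.0
```

```bash
python3 - <<'E'
from h import *
a=snapshot("scene")[270:400,150:340];b=snapshot("top")[170:320,380:560]
f=lambda i:cv2.resize(i,(400,400),interpolation=cv2.INTER_CUBIC)
cv2.imwrite("pics/g1.png",cv2.convertScaleAbs(np.hstack([f(a),f(b)]),alpha=1.6))
E
```

```text
(no output)
```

View pics/g1.png

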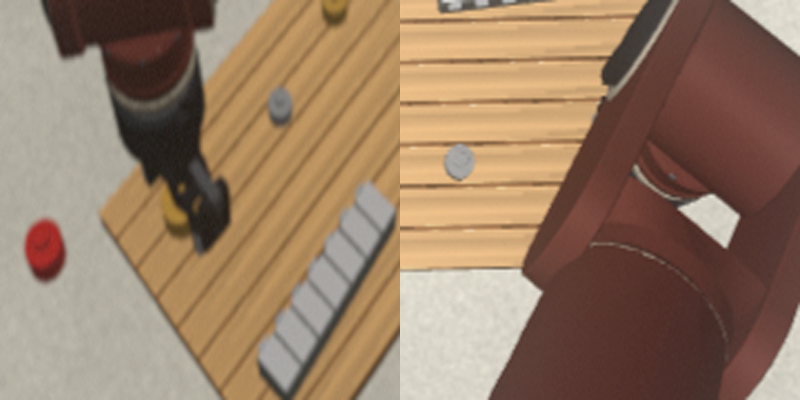

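The scene crop shows the brass weight between the fingers at crop pixel (175,215), with the steel weight well clear. Next I close the jaws.

send_rows(
  deltas=[
    {"ax": 0, "ay": 0, "az": 0, "x": 0, "y": 0, "z": 0, "hand": 0.55},
    {"ax": 0, "ay": 0, "az": 0, "x": 0, "y": 0, "z": 0, "hand": 0.45},
    {"ax": 0, "ay": 0, "az": 0, "x": 0, "y": 0, "z": 0, "hand": 0.3},
    {"ax": 0, "ay": 0, "az": 0, "x": 0, "y": 0, "z": 0, "hand": 0.3},
    {"ax": 0, "ay": 0, "az": 0, "x": 0, "y": 0, "z": 0, "hand": 0.3},
    {"ax": 0, "ay": 0, "az": 0, "x": 0, "y": 0, "z": 0, "hand": 0.3},
  ],
  newtons=30,
)

```text
time: 5.78
ee_pos: [502.6, -292.6, 42.7]
eef_rot: [180.0, 0.0, 90.0]
contact_force: [-0.8, -0.5, 3.3]
opening: 0.391
grip_force: 30.4
```

send_rows(
  deltas=[
    {"ax": 0, "ay": 0, "az": 0, "x": 0, "y": 0, "z": -0.03, "hand": 0.3},
    {"ax": 0, "ay": 0, "az": 0, "x": 0, "y": 0, "z": -0.1, "hand": 0.3},
    {"ax": 0, "ay": 0, "az": 0, "x": 0, "y": 0, "z": -0.25, "hand": 0.3},
    {"ax": 0, "ay": 0, "az": 0, "x": 0.03, "y": 0, "z": -0.4, "hand": 0.3},
    {"ax": 0, "ay": 0, "az": 0, "x": 0.12, "y": 0.02, "z": -0.5, "hand": 0.3},
    {"ax": 0, "ay": 0, "az": 0, "x": 0.27, "y": 0.05, "z": -0.53, "hand": 0.3},
    {"ax": 0, "ay": 0, "az": 0, "x": 0.42, "y": 0.1, "z": -0.53, "hand": 0.3},
    {"ax": 0, "ay": 0, "az": 0, "x": 0.57, "y": 0.14, "z": -0.53, "hand": 0.3},
    {"ax": 0, "ay": 0, "az": 0, "x": 0.72, "y": 0.18, "z": -0.53, "hand": 0.3},
    {"ax": 0, "ay": 0, "az": 0, "x": 0.86, "y": 0.21, "z": -0.53, "hand": 0.3},
    {"ax": 0, "ay": 0, "az": 0, "x": 0.95, "y": 0.23, "z": -0.53, "hand": 0.3},
    {"ax": 0, "ay": 0, "az": 0, "x": 1.0, "y": 0.233, "z": -0.53, "hand": 0.3},
  ],
)

```text
time: 7.28
ee_pos: [572.5, 8.9, 202.5]
eef_rot: [179.9, 0.0, 90.1]
contact_force: [-0.4, 0.7, -1.9]
opening: 0.394
grip_force: 30.3
```

```bash
python3 - <<'E'
from h import *
im=snapshot("top");b=snapshot("scene")
f=lambda i:cv2.resize(i,(400,400),interpolation=cv2.INTER_CUBIC)
cv2.imwrite("pics/p1.png",cv2.convertScaleAbs(np.hstack([f(im[140:260,135:255]),f(b[220:380,180:340])]),alpha=1.6))
for c in("top","scene"):
    for r in mark_of(c,"pan_centre")[:1]: print(c,r["p"],at(c,r["uv"],90))
    for r in trace(c,"pan_centre")[:1]: print(c,r["mask"].sum(),np.round(r["uv"],1))
E
```

```text
top 0.56 [568.3 194.8  90. ]
top 3084 [173.3 200.8]
scene 0.94 [577.3 191.1  90. ]
scene 2874 [422.3 196.4]
```

View pics/p1.png

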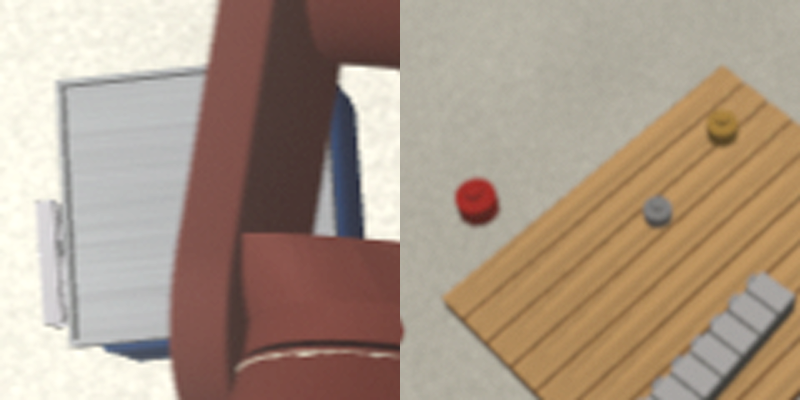

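The left crop shows the empty pan, partly behind the arm. The right crop shows the large weight gone from the tray, with the steel weight at (655,210) and the small one at (722,125) undisturbed.

send_rows(
  deltas=[
    {"ax": 0, "ay": 0, "az": 0, "x": 0.12, "y": 0, "z": 0, "hand": 0.3},
    {"ax": 0, "ay": 0, "az": 0, "x": 0.26, "y": 0, "z": 0, "hand": 0.3},
    {"ax": 0, "ay": 0, "az": 0, "x": 0.4, "y": 0, "z": 0, "hand": 0.3},
    {"ax": 0, "ay": 0, "az": 0, "x": 0.49, "y": 0, "z": 0, "hand": 0.3},
    {"ax": 0, "ay": 0, "az": 0, "x": 0.525, "y": 0, "z": 0.04, "hand": 0.3},
    {"ax": 0, "ay": 0, "az": 0, "x": 0.525, "y": 0, "z": 0.12, "hand": 0.3},
    {"ax": 0, "ay": 0, "az": 0, "x": 0.525, "y": 0, "z": 0.2, "hand": 0.3},
    {"ax": 0, "ay": 0, "az": 0, "x": 0.525, "y": 0, "z": 0.25, "hand": 0.3},
    {"ax": 0, "ay": 0, "az": 0, "x": 0.525, "y": 0, "z": 0.26, "hand": 0.3},
    {"ax": 0, "ay": 0, "az": 0, "x": 0.525, "y": 0, "z": 0.26, "hand": 0.3},
  ],
)

```text
time: 8.82
ee_pos: [572.7, 164.7, 123.8]
eef_rot: [180.0, 0.0, 90.0]
contact_force: [-0.7, 0.4, -1.9]
opening: 0.397
grip_force: 30.3
```

```bash
python3 - <<'E'
from h import *
b=snapshot("scene")
cv2.imwrite("pics/p2.png",cv2.convertScaleAbs(cv2.resize(b[130:270,350:490],(560,560),interpolation=cv2.INTER_CUBIC),alpha=1.6))
s=read_state();print(s["time"],s["ee_pos"],s["contact_force"])
E
```

```text
8.875 [573.0448987  164.90654423 124.38468835] [ 0.00813299  1.26652062 -2.13177076]
```

View pics/p2.png

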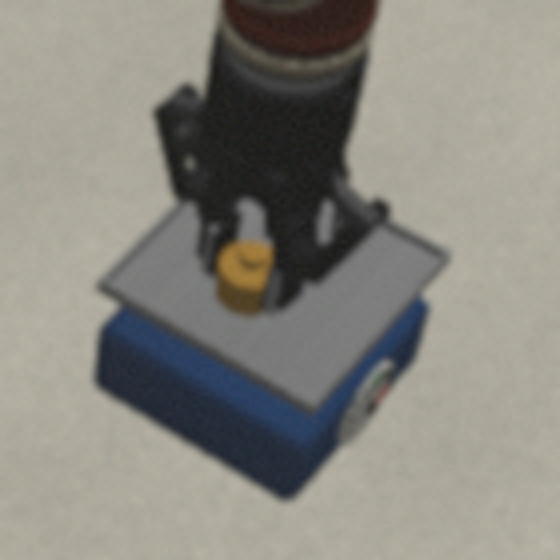

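The scene crop shows the brass weight held upright at (245,275), just above the pan and inside the rim. I lower it slowly, past first touch, until the spring carries it.

send_rows(
  deltas=[
    {"ax": 0, "ay": 0, "az": 0, "x": 0, "y": 0, "z": 0.012, "hand": 0.3},
    {"ax": 0, "ay": 0, "az": 0, "x": 0, "y": 0, "z": 0.022, "hand": 0.3},
    {"ax": 0, "ay": 0, "az": 0, "x": 0, "y": 0, "z": 0.03, "hand": 0.3},
    {"ax": 0, "ay": 0, "az": 0, "x": 0, "y": 0, "z": 0.038, "hand": 0.3},
    {"ax": 0, "ay": 0, "az": 0, "x": 0, "y": 0, "z": 0.045, "hand": 0.3},
    {"ax": 0, "ay": 0, "az": 0, "x": 0, "y": 0, "z": 0.051, "hand": 0.3},
    {"ax": 0, "ay": 0, "az": 0, "x": 0, "y": 0, "z": 0.056, "hand": 0.3},
    {"ax": 0, "ay": 0, "az": 0, "x": 0, "y": 0, "z": 0.06, "hand": 0.3},
    {"ax": 0, "ay": 0, "az": 0, "x": 0, "y": 0, "z": 0.063, "hand": 0.3},
    {"ax": 0, "ay": 0, "az": 0, "x": 0, "y": 0, "z": 0.063, "hand": 0.3},
    {"ax": 0, "ay": 0, "az": 0, "x": 0, "y": 0, "z": 0.063, "hand": 0.3},
  ],
)

```text
time: 10.25
ee_pos: [572.3, 165.1, 104.6]
eef_rot: [-180.0, -0.0, 90.0]
contact_force: [-1.0, 0.7, 0.4]
opening: 0.395
grip_force: 30.4
```

```bash
python3 - <<'E'
from h import *
F=[];Z=[]
for i in range(8):
    snapshot("scene");s=read_state();F.append(s["contact_force"]);Z.append(s["ee_pos"])
print(np.mean(F,0),np.mean(Z,0),np.std(F,0))
E
```

```text
[-0.9676129   0.65458812 -0.06092543] [572.3227671  165.11408639 104.55636285] [0.39023286 0.37250855 0.34328318]
```

Net force is about 0 N, so the pan carries the weight. I open gently and rise straight up.

send_rows(
  deltas=[
    {"ax": 0, "ay": 0, "az": 0, "x": 0, "y": 0, "z": 0, "hand": 0.41},
    {"ax": 0, "ay": 0, "az": 0, "x": 0, "y": 0, "z": 0, "hand": 0.45},
    {"ax": 0, "ay": 0, "az": 0, "x": 0, "y": 0, "z": 0, "hand": 0.55},
    {"ax": 0, "ay": 0, "az": 0, "x": 0, "y": 0, "z": 0, "hand": 0.65},
    {"ax": 0, "ay": 0, "az": 0, "x": 0, "y": 0, "z": 0, "hand": 0.65},
    {"ax": 0, "ay": 0, "az": 0, "x": 0, "y": 0, "z": -0.03, "hand": 0.65},
    {"ax": 0, "ay": 0, "az": 0, "x": 0, "y": 0, "z": -0.1, "hand": 0.65},
    {"ax": 0, "ay": 0, "az": 0, "x": 0, "y": 0, "z": -0.25, "hand": 0.65},
    {"ax": 0, "ay": 0, "az": 0, "x": -0.1, "y": -0.03, "z": -0.35, "hand": 0.65},
    {"ax": 0, "ay": 0, "az": 0, "x": -0.3, "y": -0.1, "z": -0.35, "hand": 0.65},
    {"ax": 0, "ay": 0, "az": 0, "x": -0.5, "y": -0.17, "z": -0.35, "hand": 0.65},
    {"ax": 0, "ay": 0, "az": 0, "x": -0.6, "y": -0.24, "z": -0.35, "hand": 0.65},
  ],
)

```text
time: 12.15
ee_pos: [500.1, -17.2, 211.8]
eef_rot: [179.8, 0.1, 89.9]
contact_force: [-0.0, -0.9, -0.2]
opening: 0.649
grip_force: 0.0
```

```bash
python3 - <<'E'
from h import *
b=snapshot("scene");im=snapshot("top")
f=lambda i:cv2.resize(i,(400,400),interpolation=cv2.INTER_CUBIC)
cv2.imwrite("pics/p3.png",cv2.convertScaleAbs(np.hstack([f(im[140:260,135:255]),f(b[130:270,350:490])]),alpha=1.6))
for c in("scene","top"):
    snapshot(c)
    for n,g,z in(("weight_large",(572,165),80.2),("weight_small",(499.5,-82),18)):
        for r in trace(c,n):
            cen=np.argwhere(r["mask"]).mean(0)[::-1]
            if np.hypot(*(at(c,cen,z+10)[:2]-g))<30: print(c,n,round(r["p"],2),r["mask"].sum(),fit(c,cen,z,D[n],g).round(1))
    for r in mark_of(c,"pan_centre")[:1]: print(c,r["p"],at(c,r["uv"],80.2))
s=read_state();print(s["time"],s["ee_pos"])
E
```

```text
scene weight_large 0.8 235 [576.5 163.9]
scene weight_small 0.73 141 [502.1 -83.1]
scene 0.91 [574.1 202.3  80.2]
top weight_large 0.7 390 [571.3 165.7]
top weight_small 0.58 159 [496.8 -83.1]
top 0.75 [574.8 190.   80.2]
12.65 [500.64103849 -14.10903879 209.58252095]
```

View pics/p3.png

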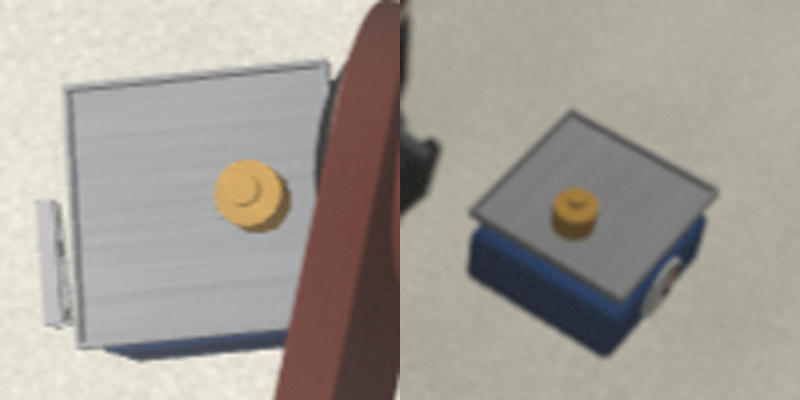

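The large weight stands upright on the pan, at (250,193) in the top crop and (575,213) in the scene crop, and the pan has sunk. I go to the small weight now.

send_rows(
  deltas=[
    {"ax": 0, "ay": 0, "az": 0, "x": -0.1, "y": -0.007, "z": 0, "hand": 0.65},
    {"ax": 0, "ay": 0, "az": 0, "x": -0.2, "y": -0.007, "z": 0.05, "hand": 0.65},
    {"ax": 0, "ay": 0, "az": 0, "x": -0.23, "y": -0.007, "z": 0.18, "hand": 0.65},
    {"ax": 0, "ay": 0, "az": 0, "x": -0.23, "y": -0.007, "z": 0.33, "hand": 0.65},
    {"ax": 0, "ay": 0, "az": 0, "x": -0.23, "y": -0.007, "z": 0.44, "hand": 0.65},
    {"ax": 0, "ay": 0, "az": 0, "x": -0.23, "y": -0.007, "z": 0.51, "hand": 0.65},
    {"ax": 0, "ay": 0, "az": 0, "x": -0.23, "y": -0.007, "z": 0.545, "hand": 0.65},
    {"ax": 0, "ay": 0, "az": 0, "x": -0.23, "y": -0.007, "z": 0.555, "hand": 0.65},
    {"ax": 0, "ay": 0, "az": 0, "x": -0.23, "y": -0.007, "z": 0.555, "hand": 0.65},
    {"ax": 0, "ay": 0, "az": 0, "x": -0.23, "y": -0.007, "z": 0.555, "hand": 0.65},
  ],
)

```text
time: 13.9
ee_pos: [499.1, -84.1, 44.1]
eef_rot: [179.9, 0.0, 90.0]
contact_force: [0.4, -0.2, 0.1]
opening: 0.652
grip_force: 0.0
```

send_rows(
  deltas=[
    {"ax": 0, "ay": 0, "az": 0, "x": 0, "y": 0, "z": 0, "hand": 0.5},
    {"ax": 0, "ay": 0, "az": 0, "x": 0, "y": 0, "z": 0, "hand": 0.4},
    {"ax": 0, "ay": 0, "az": 0, "x": 0, "y": 0, "z": 0, "hand": 0.33},
    {"ax": 0, "ay": 0, "az": 0, "x": 0, "y": 0, "z": 0, "hand": 0.2},
    {"ax": 0, "ay": 0, "az": 0, "x": 0, "y": 0, "z": 0, "hand": 0.2},
    {"ax": 0, "ay": 0, "az": 0, "x": 0, "y": 0, "z": 0, "hand": 0.2},
    {"ax": 0, "ay": 0, "az": 0, "x": 0, "y": 0, "z": 0, "hand": 0.2},
  ],
  newtons=25,
)

```text
time: 14.78
ee_pos: [498.3, -84.0, 43.2]
eef_rot: [180.0, 0.0, 90.0]
contact_force: [-1.5, -0.4, 3.1]
opening: 0.298
grip_force: 24.7
```

send_rows(
  deltas=[
    {"ax": 0, "ay": 0, "az": 0, "x": 0, "y": 0, "z": -0.03, "hand": 0.2},
    {"ax": 0, "ay": 0, "az": 0, "x": 0, "y": 0, "z": -0.1, "hand": 0.2},
    {"ax": 0, "ay": 0, "az": 0, "x": 0, "y": 0, "z": -0.25, "hand": 0.2},
    {"ax": 0, "ay": 0, "az": 0, "x": 0.03, "y": 0, "z": -0.4, "hand": 0.2},
    {"ax": 0, "ay": 0, "az": 0, "x": 0.12, "y": 0.02, "z": -0.5, "hand": 0.2},
    {"ax": 0, "ay": 0, "az": 0, "x": 0.27, "y": 0.06, "z": -0.52, "hand": 0.2},
    {"ax": 0, "ay": 0, "az": 0, "x": 0.42, "y": 0.1, "z": -0.52, "hand": 0.2},
    {"ax": 0, "ay": 0, "az": 0, "x": 0.57, "y": 0.14, "z": -0.52, "hand": 0.2},
    {"ax": 0, "ay": 0, "az": 0, "x": 0.72, "y": 0.18, "z": -0.52, "hand": 0.2},
    {"ax": 0, "ay": 0, "az": 0, "x": 0.86, "y": 0.22, "z": -0.52, "hand": 0.2},
    {"ax": 0, "ay": 0, "az": 0, "x": 0.95, "y": 0.247, "z": -0.52, "hand": 0.2},
    {"ax": 0, "ay": 0, "az": 0, "x": 1.0, "y": 0.247, "z": -0.52, "hand": 0.2},
  ],
)

```text
time: 16.27
ee_pos: [572.2, 217.3, 198.7]
eef_rot: [-180.0, 0.0, 90.1]
contact_force: [0.3, 0.6, -0.9]
opening: 0.305
grip_force: 24.8
```

send_rows(
  deltas=[
    {"ax": 0, "ay": 0, "az": 0, "x": 0.02, "y": 0, "z": 0, "hand": 0.2},
    {"ax": 0, "ay": 0, "az": 0, "x": 0.02, "y": 0, "z": 0, "hand": 0.2},
    {"ax": 0, "ay": 0, "az": 0, "x": 0.02, "y": 0, "z": 0.06, "hand": 0.2},
    {"ax": 0, "ay": 0, "az": 0, "x": 0.02, "y": 0, "z": 0.15, "hand": 0.2},
    {"ax": 0, "ay": 0, "az": 0, "x": 0.02, "y": 0, "z": 0.21, "hand": 0.2},
    {"ax": 0, "ay": 0, "az": 0, "x": 0.02, "y": 0, "z": 0.25, "hand": 0.2},
    {"ax": 0, "ay": 0, "az": 0, "x": 0.02, "y": 0, "z": 0.26, "hand": 0.2},
    {"ax": 0, "ay": 0, "az": 0, "x": 0.02, "y": 0, "z": 0.26, "hand": 0.2},
  ],
)

```text
time: 17.27
ee_pos: [572.7, 222.1, 121.5]
eef_rot: [180.0, -0.0, 90.0]
contact_force: [0.4, -1.2, -0.5]
opening: 0.304
grip_force: 24.8
```

```bash
python3 - <<'E'
from h import *
b=snapshot("scene")
cv2.imwrite("pics/p4.png",cv2.convertScaleAbs(cv2.resize(b[130:270,350:490],(560,560),interpolation=cv2.INTER_CUBIC),alpha=1.6))
F=[];Z=[]
for i in range(6):
    snapshot("scene");s=read_state();F.append(s["contact_force"]);Z.append(s["ee_pos"])
print(s["time"],np.mean(F,0),np.mean(Z,0))
E
```

```text
17.625 [ 0.03363703  0.18602801 -0.93989532] [572.82573217 222.24597114 121.91786315]
```

View pics/p4.png

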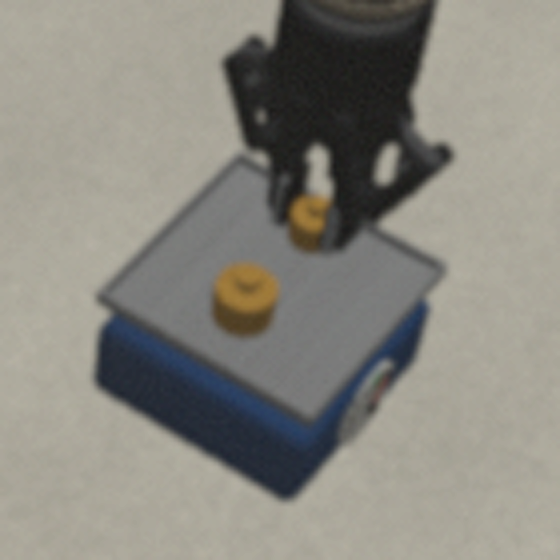

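The small weight is held upright at (313,222) above free pan, and the large one stands at (245,298). I lower slowly.

send_rows(
  deltas=[
    {"ax": 0, "ay": 0, "az": 0, "x": 0, "y": 0, "z": 0.015, "hand": 0.2},
    {"ax": 0, "ay": 0, "az": 0, "x": 0, "y": 0, "z": 0.03, "hand": 0.2},
    {"ax": 0, "ay": 0, "az": 0, "x": 0, "y": 0, "z": 0.04, "hand": 0.2},
    {"ax": 0, "ay": 0, "az": 0, "x": 0, "y": 0, "z": 0.048, "hand": 0.2},
    {"ax": 0, "ay": 0, "az": 0, "x": 0, "y": 0, "z": 0.055, "hand": 0.2},
    {"ax": 0, "ay": 0, "az": 0, "x": 0, "y": 0, "z": 0.061, "hand": 0.2},
    {"ax": 0, "ay": 0, "az": 0, "x": 0, "y": 0, "z": 0.067, "hand": 0.2},
    {"ax": 0, "ay": 0, "az": 0, "x": 0, "y": 0, "z": 0.072, "hand": 0.2},
    {"ax": 0, "ay": 0, "az": 0, "x": 0, "y": 0, "z": 0.072, "hand": 0.2},
    {"ax": 0, "ay": 0, "az": 0, "x": 0, "y": 0, "z": 0.072, "hand": 0.2},
  ],
)

```text
time: 18.88
ee_pos: [572.4, 222.1, 99.6]
eef_rot: [180.0, -0.0, 90.0]
contact_force: [-0.5, -0.4, 0.4]
opening: 0.303
grip_force: 24.9
```

```bash
python3 - <<'E'
from h import *
F=[];Z=[]
for i in range(16):
    snapshot("scene");s=read_state();F.append(s["contact_force"]);Z.append(s["ee_pos"])
print(s["time"],np.mean(F,0),np.mean(Z,0))
E
```

```text
19.675 [-0.16479485 -0.01381262  0.30814804] [572.35369505 222.09926505  99.47160948]
```

send_rows(
  deltas=[
    {"ax": 0, "ay": 0, "az": 0, "x": 0, "y": 0, "z": -0.003, "hand": 0.2},
    {"ax": 0, "ay": 0, "az": 0, "x": 0, "y": 0, "z": -0.003, "hand": 0.2},
    {"ax": 0, "ay": 0, "az": 0, "x": 0, "y": 0, "z": -0.003, "hand": 0.32},
    {"ax": 0, "ay": 0, "az": 0, "x": 0, "y": 0, "z": -0.003, "hand": 0.36},
    {"ax": 0, "ay": 0, "az": 0, "x": 0, "y": 0, "z": -0.003, "hand": 0.45},
    {"ax": 0, "ay": 0, "az": 0, "x": 0, "y": 0, "z": -0.003, "hand": 0.55},
    {"ax": 0, "ay": 0, "az": 0, "x": 0, "y": 0, "z": -0.003, "hand": 0.55},
    {"ax": 0, "ay": 0, "az": 0, "x": 0, "y": 0, "z": -0.03, "hand": 0.55},
    {"ax": 0, "ay": 0, "az": 0, "x": 0, "y": 0, "z": -0.1, "hand": 0.55},
    {"ax": 0, "ay": 0, "az": 0, "x": 0, "y": 0, "z": -0.25, "hand": 0.55},
    {"ax": 0, "ay": 0, "az": 0, "x": 0, "y": 0, "z": -0.4, "hand": 0.55},
    {"ax": 0, "ay": 0, "az": 0, "x": 0, "y": -0.1, "z": -0.5, "hand": 0.55},
  ],
)

```text
time: 21.18
ee_pos: [544.0, 222.2, 254.7]
eef_rot: [179.6, -0.1, 90.0]
contact_force: [0.5, 0.4, 0.4]
opening: 0.551
grip_force: 0.0
```

send_rows(
  deltas=[
    {"ax": 0, "ay": 0, "az": 0, "x": 0.15, "y": -0.1, "z": 0, "hand": 0.55},
    {"ax": 0, "ay": 0, "az": 0, "x": 0.3, "y": -0.2, "z": 0, "hand": 0.55},
    {"ax": 0, "ay": 0, "az": 0, "x": 0.45, "y": -0.3, "z": 0, "hand": 0.55},
    {"ax": 0, "ay": 0, "az": 0, "x": 0.6, "y": -0.3, "z": 0, "hand": 0.55},
    {"ax": 0, "ay": 0, "az": 0, "x": 0.6, "y": -0.3, "z": 0, "hand": 0.55},
    {"ax": 0, "ay": 0, "az": 0, "x": 0.6, "y": -0.3, "z": 0, "hand": 0.55},
    {"ax": 0, "ay": 0, "az": 0, "x": 0.6, "y": -0.3, "z": 0, "hand": 0.55},
  ],
)

```text
time: 22.05
ee_pos: [452.8, 401.1, 250.0]
eef_rot: [180.0, -0.0, 89.9]
contact_force: [0.9, 0.1, 1.0]
opening: 0.548
grip_force: 0.0
```

```bash
python3 - <<'E'
from h import *
b=snapshot("scene")
f=lambda i:cv2.resize(i,(400,400),interpolation=cv2.INTER_CUBIC)
cv2.imwrite("pics/p5.png",cv2.convertScaleAbs(np.hstack([f(b[150:260,360:470]),f(b[220:380,180:340])]),alpha=1.6))
print(read_state()["time"])
E
```

```text
22.1
```

View pics/p5.png

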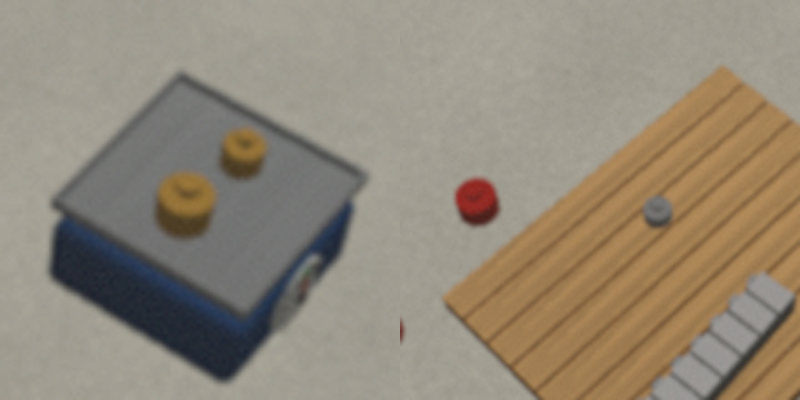

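Both brass weights stand upright on the pan, at (185,203) and (243,152). The steel weight is still on the tray at (656,210), and the arm is clear.

```bash
python3 -c "
from plant import *
print(finish_job())"
```

```text
the job is handed in; nothing more can be done
None
```

I stood the 200 g and then the 100 g brass weight upright on the scale pan, left the steel weight on the tray, and handed the job in at about 22 s with the arm clear; I did not read the dial needle itself.

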